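# Close the sample carriage and hold the loupe in focus over the specimen

## Task

Push the blue-fronted sample carriage fully home into the grey viewing stand. Then pick the loupe up off its rest and hold it level over the specimen, the lens centred above it and at the same height as the middle of the red collar on the stand's post, not touching the stand with the loupe and leaving the collar, jar, crucible and mouse where they are. Finish while still holding the loupe there, steady in the gripper: do not put it down or let go.

Things in the scene. Friction and masses are not known exactly. Their poses are not given: they have to be found in the camera images.
- stand: Grey, fixed, open-topped viewing stand, 160 mm along its x, 124 mm along y; base plate 8 mm thick, side and rear walls 34 mm high. Origin: centre of its underside, on the bench; its x points to the rear wall, away from the open front, z up. On the rear wall, at x = +72 mm, stands a round steel post, 10 mm in diameter, whose top is 150 mm above the bench.
- carriage (a joint): Slide of the sample carriage, in m: 0 = fully home against its stop (within about 5 mm counts as home), positive = pulled out towards the stand's -x; it starts 40 to 70 mm out. About 2 N of friction, no spring or latch: it stays where it is left. Push it along the stand's +x to close.
- carriage_front (a point): Centre of the outer (-x) face of the carriage's blue front plate, 27 mm above the bench. The plate is 124 mm wide (stand's y), 12 mm thick, from 6 to 48 mm above the bench; when home its outer face is 92 mm from the stand's origin, along its -x.
- specimen (a point): Top of the copper-coloured specimen button (26 mm in diameter), 34 mm above the bench, which lies fixed in a white dish (54 mm in diameter) on the carriage and moves with it. With the carriage home it is straight above the stand's origin.
- mark (a point): Centre of the red collar on the post: 28 mm in diameter, 8 mm high, 72 mm along the stand's +x from its origin. The height of this point (90 to 130 mm above the bench, different each time) is the height at which the centre of the lens must be held. The collar is held by friction (6 N) and must stay where it is.
- loupe_rest: White fixed rest for the loupe: base plate 190 x 60 mm, 6 mm thick, centred 30 mm along its +x from its origin, and two black pads 30 mm wide (its y) with tops 28 mm above the bench: one 12 mm long, centred at x = -42 mm, one 30 mm long, at x = +85 mm. Origin on the bench, below the loupe's handle centre; x points from handle to lens, z up.
- loupe_handle (a point): Centre of the loupe's orange handle, half-way up, 36 mm above the bench at the start. The handle is a bar 100 mm long (x), 18 mm wide (y) and 16 mm high; x points to the lens, z up. The loose loupe weighs 90 to 145 g and balances some 20 to 35 mm from here towards the lens. It just lies on the pads of its rest; under the handle there is free space down to the base plate (6 mm above the bench).
- lens (a point): Centre of the loupe's lens, 85 mm along +x from the handle's centre, and level with it. The black round frame is 62 mm in diameter and 16 mm high.
- jar_center (a point): Bystander: amber jar with black cap, 46 mm in diameter, 85 mm high; its centre half-way up.
- crucible_center (a point): Bystander: small white ceramic crucible, 40 mm in diameter, 30 mm high; its centre half-way up.
- mouse_center (a point): Bystander: white and grey computer mouse, 105 x 60 mm, 32 mm high; its centre half-way up.
- loupe: The loose loupe (see its handle and lens). Origin: on its underside, 8 mm below the handle's centre; x from handle to lens, z up.
There are look-alikes about, which are no part of the job. There is more than one size of the stand; the one meant has the size given above. What is shaped like the loupe_rest but yellow is not meant.

How it is judged (in metres and radians):
On the way, in this order (a step that is already met when the one before it is completed fails the run):
1. the carriage is home, the loupe still on its rest (value of joint carriage below 0.005 m and distance of lens from where it was at the start of the episode below 0.03 m), for 0.2 s.
2. the loupe is lifted off its rest in the fingers, the carriage still home (value of joint carriage below 0.005 m and height (world z) of lens above 0.07 m and contact force between the fingers and loupe above 0.5 N), for 0.2 s.
At the end, for the whole second after the job is handed in: The carriage is home (within 5 mm); the loupe is held in the fingers alone, still (under 20 mm/s), level within 8 degrees, its lens centre within 10 mm of straight above the specimen and within 7 mm of the height of the red collar's middle, touching neither stand nor rest (value of joint carriage below 0.005 m and contact force between the fingers and loupe above 0.5 N and horizontal distance between lens and specimen below 0.01 m and z of lens in the frame of mark between -0.007 and 0.007 m and angle between the z axis of lens and the z axis of stand, either way round below 0.14 rad and linear speed of loupe below 0.02 m/s and angular speed of loupe below 0.15 rad/s and contact force between loupe and stand below 0.2 N and contact force between loupe and loupe_rest below 0.2 N); the arm keeps its last pose, push and grip.
It fails at once if a bystander is disturbed (moved over 20 mm) (distance of any of jar_center, crucible_center, mouse_center from where it was at the start of the episode above 0.02 m).
It fails at once if the red collar is shifted (over 6 mm) (distance of mark from where it was at the start of the episode above 0.006 m).
It fails at once if the loupe knocks against the stand (contact force between loupe and stand above 2 N).
It also fails if it takes over 61 s, if anything falls off the work surface, if the arm or the gripper's body presses on something with over 40 N, if the wrist force passes 120 N, or if a joint passes its speed limit or range.

## Robot

A 6-joint arm with a two-finger parallel gripper is mounted at the origin on the work surface. World frame = base frame: x ahead of the robot, y to its left, z up, the work surface at z = 0. Lengths are in mm, angles in rad, forces in N, time in s.
With the tool pointing down it reaches from about 350 to 775 mm from the base axis. Payload 5.5 kg.
Tool frame: the origin (TCP) lies on the mounting face of the last link; the fingertips stand 173 mm ahead of it and the grasp point (between the pads) lies 155 mm ahead of it; z points along the fingers, y is the line along which they close (so a half turn about z gives the same grasp; the last joint's range is limited). The gripper opens to 85 mm and grips with 20 to 120 N. Pads are 22 mm wide; open, the fingers measure 114 mm over their backs; the gripper's body (76 mm by 85 mm) begins 54 mm behind the grasp point. The pads swing forward as they close: fully open they stand 13 mm farther back than shut.
Start: joints at [1.012, 0.313, 0.046, 1.304, 0, 1.431], TCP at [233.852, 525.325, 404.723] pointing down, gripper open.
Joint ranges: [-2.76, 2.76], [-0.86, 1.69], [-1.03, 1.26], [-2.2, 2.34], [-1.47, 1.5], [-3.14, 3.14]. Speed limits (rad/s): [2.57, 2.57, 3.14, 3.14, 3.14, 3.14].

## Interface

Orientations are given as a unit quaternion [x, y, z, w].
In Python, from station import robot gives the robot as it stands.
- The arm moves only by the shell command python3 -m inch 'ROWS' [FORCE]. ROWS is JSON, one flat list of numbers, 7 for each row, row after row: the turn, a rotation vector about the world's x, y, z each as a share of pi rad, from -1 to 1, then the shift along the world's x, y, z each as a share of 0.1 m, from -1 to 1, then the opening, from -1 (shut) to 1 (fully open). In form: [wx, wy, wz, dx, dy, dz, gripper, wx, wy, wz, dx, dy, dz, gripper, ...]. A call has 1 to 8 rows; each row is the pose to reach, as a shift and turn from the pose commanded when the call began, turning the shorter way round; what a row does not reach only later rows make up. A row lasts 1/12 s, in which the tool goes at most 41.7 mm and 7.16 degrees, less where a joint would pass 70% of its speed; a pose out of reach is approached as far as the arm can. A call with a number of a shift or a turn outside -1 to 1 is refused whole. A call with a gripper value outside its range is refused whole. The fingers move at their own pace and stop on an object; FORCE is the grip in N (left out, the last holds). Time passes only in rows, so rows that repeat a pose let the fingers close. It gives the time, the measured TCP pose, the force, the opening and the grip force at its end, in the units of the state.
- robot.get_obs(): the state, without advancing time (a new reading comes with each control period).
- robot.grab_frame(name): name is "scene" or "top"; returns the picture (480x640x3 uint8, blue, green, red); there is no depth.
- robot.camera_params(name): a dict with "intrinsics" (3x3 intrinsics, pixels), "k1" (the pictures are not rectified: a ray, as slopes to the right and down, at radius r is drawn at 1 + k1 r^2 times it, then the intrinsics apply), "extrinsics" (4x4, takes a point from camera to world coordinates). Camera axes: x right, y down, z forward; pixel columns grow to the right and rows downward; lengths in mm; the calibration is good to about 2 mm. A picture is of the moment at which its call begins. camera_params takes no time and is no camera call.
- robot.hand_in(): hands the job in; it is judged then, once.
The state is a dict: "time_s": time; "joints": joint angles; "dq": joint speeds; "tau": joint torques, N m; "ee_pos": TCP position; "eef_rot": TCP orientation; "ft_force": force on the tool from outside, world axes, zero at the start; "wrist_torque": the same for the moment, N m; "gripper_width": finger opening in mm; "finger_force": force on a finger pad.
Only numpy, scipy, OpenCV 4.12 (cv2) and the standard library are available. Lean on these libraries where they do the work, as an engineer would, in place of code of your own. Each camera call takes 0.05 s, during which the arm holds its last target. There are 200 camera calls.

## Working session

There is one attempt and no reset: what is moved stays moved. The work goes in short steps, Python scripts to look and compute and a shell command to move; the robot and the scene stay as the last step left them, time stands still between calls to the robot, and variables do not carry over. Pictures are saved under pics/ and viewed, at most 10 in all, crops included, and the job is handed in when it is done.

```bash
mkdir -p pics
python3 - <<'E'
from station import robot
import cv2,numpy as np
for n in("scene","top"):
    cv2.imwrite(f"pics/{n}0.png",robot.grab_frame(n))
    p=robot.camera_params(n);print(n,p)
o=robot.get_obs();print(o)
E
```

```text
scene {'intrinsics': array([[616.72839203,   0.        , 306.01525544],
       [  0.        , 616.72839203, 255.940409  ],
       [  0.        ,   0.        ,   1.        ]]), 'k1': -0.07965576639111993, 'extrinsics': array([[-2.79121693e-01,  5.35578056e-01, -7.97023981e-01,
         1.71523291e+03],
       [ 9.60247953e-01,  1.59019491e-01, -2.29426829e-01,
         2.50993617e+02],
       [ 3.86637204e-03, -8.29378651e-01, -5.58673522e-01,
         8.91955598e+02],
       [ 0.00000000e+00,  0.00000000e+00,  0.00000000e+00,
         1.00000000e+00]])}
top {'intrinsics': array([[587.51573462,   0.        , 322.75787029],
       [  0.        , 587.51573462, 246.84415681],
       [  0.        ,   0.        ,   1.        ]]), 'k1': -0.05552004522501601, 'extrinsics': array([[ 5.48426997e-03, -9.82413001e-01,  1.86640345e-01,
         3.17683780e+02],
       [-9.99973584e-01, -4.49750475e-03,  5.71000851e-03,
        -5.18368006e+01],
       [-4.77017076e-03, -1.86666730e-01, -9.82411715e-01,
         1.31615682e+03],
       [ 0.00000000e+00,  0.00000000e+00,  0.00000000e+00,
         1.00000000e+00]])}
{'time_s': 0.1, 'joints': array([ 1.01239957e+00,  3.13956687e-01,  4.50936837e-02,  1.30359401e+00,
       -8.73445982e-06,  1.43119662e+00]), 'dq': array([ 0.00131775, -0.00087542,  0.00335321, -0.0011515 ,  0.00062886,
       -0.0003557 ]), 'tau': array([ 3.13876626e-03, -4.81725848e+01,  2.99243742e+01,  1.27438045e-02,
       -8.42200302e-05, -2.09585113e-05]), 'ee_pos': array([233.75083661, 525.16049923, 403.8803886 ]), 'eef_rot': array([ 2.07871525e-01,  9.78155785e-01, -7.81782131e-04, -2.79838169e-04]), 'ft_force': array([-0.4872463 , -0.24113057, -0.14250402]), 'wrist_torque': array([ 0.04519372,  0.08714365, -0.00106692]), 'finger_force': 0.0, 'gripper_width': 85.38066114145371}
```

View pics/top0.png

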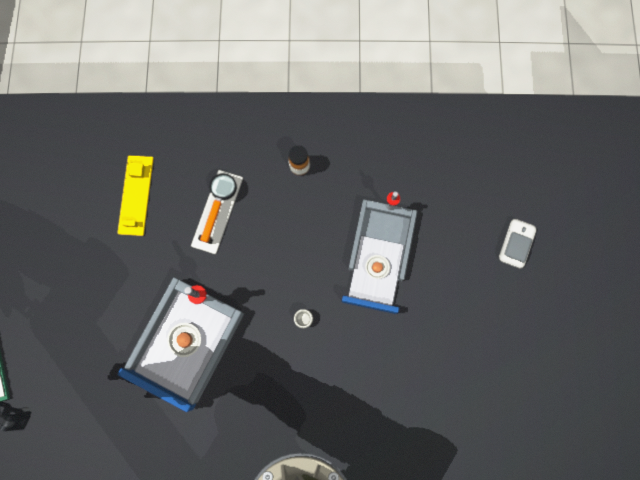

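View pics/scene0.png

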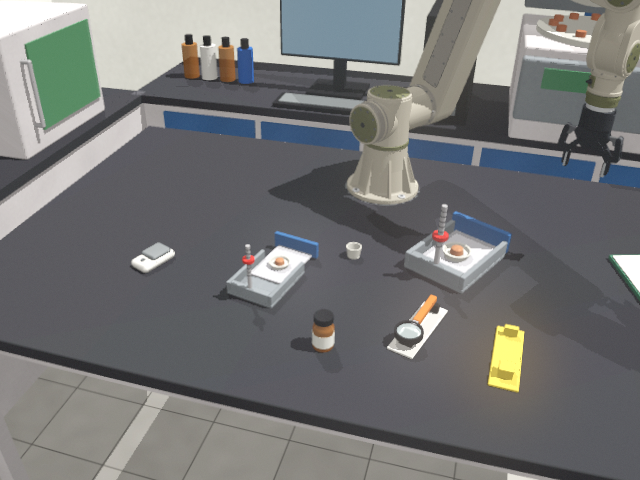

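The right-hand stand (front plate from (343,298) to (398,310), about 124 mm) is the one meant; the left one is larger. The loupe is at (213,210) on the white rest in the top view. The carriage is out toward the robot. I'll zoom in on these.

```bash
python3 - <<'E'
import cv2,numpy as np
t=cv2.imread("pics/top0.png");s=cv2.imread("pics/scene0.png")
def c(i,x,y,w,h): return cv2.resize(i[y:y+h,x:x+w],(400,300),interpolation=cv2.INTER_CUBIC)
# scale: top stand: 160x120 x2.5
m=np.vstack([np.hstack([c(t,300,190,160,120),c(t,160,160,120,90)]),np.hstack([c(s,210,230,120,90),c(s,370,280,120,90)])])
cv2.imwrite("pics/z.png",m)
E
cat > h.py <<'E'
from station import robot
import numpy as np,cv2
P={n:robot.camera_params(n) for n in("scene","top")}
def proj(n,X):
    p=P[n];E=np.linalg.inv(p["extrinsics"]);rv=cv2.Rodrigues(E[:3,:3])[0]
    return cv2.projectPoints(np.array(X,float).reshape(-1,1,3),rv,E[:3,3],p["intrinsics"],np.array([p["k1"],0,0,0.]))[0].reshape(-1,2)
def at(n,uv,z):
    p=P[n];q=cv2.undistortPoints(np.array(uv,float).reshape(-1,1,2),p["intrinsics"],np.array([p["k1"],0,0,0.])).reshape(-1,2)
    T=p["extrinsics"];d=np.c_[q,np.ones(len(q))]@T[:3,:3].T;o=T[:3,3]
    return o+d*((z-o[2])/d[:,2])[:,None]
E
```

```text
(no output)
```

View pics/z.png

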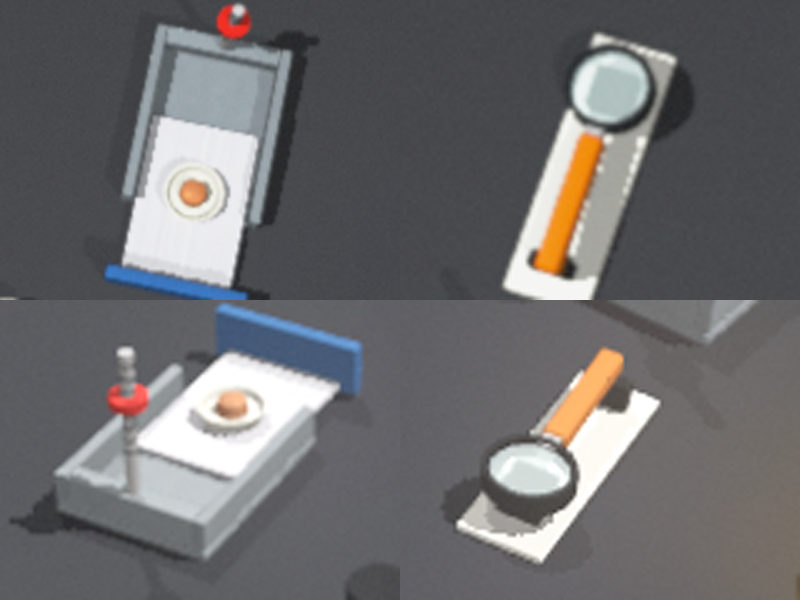

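The crops show the stand (collar at top-view pixel ~(393.6,198.4)), the loupe lens at about (223.6,186.4) and the tail end at about (205.6,240). I'll fit poses to the clicked points.

```bash
cat > fit.py <<'E'
from h import *
from scipy.optimize import least_squares
T=lambda x,y:(300+x/2.5,190+y/2.5); L=lambda x,y:(160+(x-400)/3.3333,160+y/3.3333)
S=lambda x,y:(210+x/3.3333,230+(y-300)/3.3333); R=lambda x,y:(370+(x-400)/3.3333,280+(y-300)/3.3333)
# (cam, pixel, model fn(s,h)) ; pixel centres: minus .5 handled roughly
obs=[("top",T(160,25),lambda s,h:(80,62,34)),("top",T(292,50),lambda s,h:(80,-62,34)),
("top",T(107,266),lambda s,h:(-80-s,62,48)),("top",T(246,293),lambda s,h:(-80-s,-62,48)),
("top",T(194,193),lambda s,h:(-s,0,33)),("top",T(233,22),lambda s,h:(72,0,h)),("top",T(239,9),lambda s,h:(72,0,150)),
("scene",S(60,476),lambda s,h:(80,62,34)),("scene",S(207,518),lambda s,h:(80,-62,34)),
("scene",S(207,556),lambda s,h:(80,-62,0)),
("scene",S(217,308),lambda s,h:(-92-s,62,48)),("scene",S(362,344),lambda s,h:(-92-s,-62,48)),
("scene",S(231,407),lambda s,h:(-s,0,33)),("scene",S(128,400),lambda s,h:(72,0,h)),("scene",S(125,350),lambda s,h:(72,0,150))]
def W(x,y,a,p):
    c,s=np.cos(a),np.sin(a);return [x+c*p[0]-s*p[1],y+s*p[0]+c*p[1],p[2]]
def res(q):
    return np.concatenate([proj(n,W(*q[:3],f(q[3],q[4])))[0]-np.array(u)+.5 for n,u,f in obs])
r=least_squares(res,[450,-170,-.2,50,110],loss='soft_l1',x_scale=[10,10,.1,10,10])
print("stand",r.x.round(3));print(res(r.x).reshape(-1,2).round(1).tolist())
lo=[("top",L(612,88),(85,0,44)),("top",L(550,271),(-50,0,44)),("top",L(590,133),(50,0,44)),
("scene",R(530,468),(85,0,44)),("scene",R(608,352),(-50,0,44))]
re=[("top",L(597,34),(125,30,6)),("top",L(677,58),(125,-30,6)),("top",L(504,288),(-65,30,6)),
("scene",R(460,525),(125,30,6)),("scene",R(542,561),(125,-30,6)),("scene",R(659,402),(-65,-30,6))]
for nm,o in(("loupe",lo),("rest",re)):
    f=lambda q:np.concatenate([proj(n,W(*q,p))[0]-np.array(u)+.5 for n,u,p in o])
    r=least_squares(f,[500,150,-.2],loss='soft_l1',x_scale=[10,10,.1]);print(nm,r.x.round(3),f(r.x).reshape(-1,2).round(1).tolist())
print(at("top",[(303,319),(299,160),(517,243)],15))
E
python3 fit.py
```

```text
stand [ 5.81315e+02 -1.77250e+02 -2.04000e-01  6.48220e+01  1.10956e+02]
[[-1.3, -0.8], [-0.1, 0.3], [-0.1, -0.6], [0.6, 0.5], [-0.2, -0.2], [-0.4, 0.2], [-0.7, 0.3], [43.0, 14.2], [-46.6, -13.8], [-45.6, -13.7], [43.3, 9.7], [-42.5, -13.1], [-0.1, -3.6], [-0.3, -0.1], [-0.3, 0.3]]
loupe [ 6.19676e+02  2.06061e+02 -2.60000e-01] [[-1.3, -1.5], [-0.6, 0.2], [0.7, -0.6], [-0.3, -2.9], [-0.1, -1.4]]
rest [ 6.21488e+02  2.12127e+02 -3.27000e-01] [[-0.1, -0.2], [-0.1, 0.5], [-2.0, -0.9], [23.2, 9.7], [-26.7, -12.2], [-22.4, -9.8]]
[[ 402.71692738   -1.5920651    15.        ]
 [ 769.97827061   12.04320327   15.        ]
 [ 575.76842035 -484.65866976   15.        ]]
```

The scene camera looks from the opposite side, so left and right are swapped there. Fixing that.

```bash
python3 - <<'E'
s=open("fit.py").read().split("\n")
for i,l in enumerate(s):
    if '"scene"' in l:
        l=l.replace(",62,",",@,").replace(",-62,",",62,").replace(",@,",",-62,").replace(",30,",",@,").replace(",-30,",",30,").replace(",@,",",-30,")
        # top obs on mixed lines: none
        s[i]=l
open("fit.py","w").write("\n".join(s))
E
python3 fit.py
```

```text
stand [ 5.80625e+02 -1.76941e+02 -2.01000e-01  6.33780e+01  1.10982e+02]
[[-1.6, -0.4], [-0.3, 0.5], [0.1, -0.8], [0.8, 0.1], [-0.2, -0.5], [-0.6, 0.5], [-0.9, 0.6], [-2.2, -1.3], [-0.8, 1.4], [-0.4, 1.7], [0.8, -2.2], [-0.4, -1.0], [-0.2, -3.5], [-0.0, -0.2], [0.0, 0.2]]
loupe [ 6.19676e+02  2.06061e+02 -2.60000e-01] [[-1.3, -1.5], [-0.6, 0.2], [0.7, -0.6], [-0.3, -2.9], [-0.1, -1.4]]
rest [ 6.21669e+02  2.10345e+02 -2.95000e-01] [[-1.1, -0.4], [-0.8, -0.4], [-0.5, -0.3], [-1.5, -0.6], [-0.4, -0.7], [-0.2, -1.2]]
[[ 402.71692738   -1.5920651    15.        ]
 [ 769.97827061   12.04320327   15.        ]
 [ 575.76842035 -484.65866976   15.        ]]
```

```bash
python3 -m inch '[0,0,0.07,0.33,-0.95,0,-1, 0,0,0.07,0.33,-0.95,0,-1, 0,0,0.07,0.33,-0.95,0,-1]'
python3 -m inch '[0,0,0,0.33,-0.95,0,-1, 0,0,0,0.33,-0.95,0,-1, 0,0,0,0.33,-0.95,0,-1]'
python3 -m inch '[0,0,0,0.33,-0.95,0,-1, 0,0,0,0.33,-0.95,0,-1, 0,0,0,0.33,-0.95,0,-1]'
python3 -m inch '[0,0,0,0.33,-0.95,0,-1, 0,0,0,0.33,-0.95,0,-1, 0,0,0,0.33,-0.95,0,-1]'
python3 -m inch '[0,0,0,0.28,-0.95,0,-1, 0,0,0,0.28,-0.95,0,-1, 0,0,0,0.28,-0.95,0,-1]'
python3 -m inch '[0,0,0,0,-0.95,0,-1, 0,0,0,0,-0.95,0,-1, 0,0,0,0,-0.95,0,-1]'
python3 -m inch '[0,0,0,0,-0.95,0,-1, 0,0,0,0,-0.95,0,-1, 0,0,0,0,-0.95,0,-1, 0,0,0,0,-0.95,0,-1, 0,0,0,0,-0.95,0,-1, 0,0,0,0,-0.95,0,-1]'
```

```text
time_s: 0.35
ee_pos: [266.9, 427.4, 403.9]
eef_rot: [0.097, 0.995, -0.002, -0.0]
ft_force: [-0.7, 0.6, -0.9]
gripper_width: 51.7
finger_force: 0.0
time_s: 0.6
ee_pos: [300.0, 332.1, 404.3]
eef_rot: [0.1, 0.995, -0.001, -0.0]
ft_force: [0.5, 0.1, -1.1]
gripper_width: 12.2
finger_force: 0.0
time_s: 0.85
ee_pos: [333.1, 237.3, 404.4]
eef_rot: [0.1, 0.995, -0.001, -0.0]
ft_force: [-0.3, 0.3, 0.2]
gripper_width: -0.2
finger_force: 0.0
time_s: 1.1
ee_pos: [366.5, 142.3, 404.5]
eef_rot: [0.101, 0.995, -0.001, 0.0]
ft_force: [0.0, 0.4, -0.3]
gripper_width: -0.0
finger_force: 0.0
time_s: 1.35
ee_pos: [394.7, 46.9, 404.6]
eef_rot: [0.101, 0.995, -0.001, 0.0]
ft_force: [0.7, -0.3, 0.3]
gripper_width: 0.0
finger_force: 0.0
time_s: 1.6
ee_pos: [393.9, -48.6, 404.5]
eef_rot: [0.101, 0.995, -0.001, 0.0]
ft_force: [0.4, 0.9, 0.7]
gripper_width: -0.4
finger_force: 0.0
time_s: 2.1
ee_pos: [393.6, -138.8, 404.4]
eef_rot: [0.099, 0.995, 0.001, -0.0]
ft_force: [-0.3, 0.5, -0.5]
gripper_width: -0.0
finger_force: 0.0
```

```bash
python3 -m inch '[0,0,0,0,0,-1,-1, 0,0,0,0,0,-1,-1, 0,0,0,0,0,-1,-1]'
python3 -m inch '[0,0,0,0,0,-1,-1, 0,0,0,0,0,-1,-1, 0,0,0,0,0,-1,-1, 0,0,0,0,0,-1,-1]'
python3 -m inch '[0,0,0,0.1,-0.02,0,-1, 0,0,0,0.2,-0.04,0,-1, 0,0,0,0.3,-0.06,0,-1, 0,0,0,0.4,-0.08,0,-1, 0,0,0,0.5,-0.1,0,-1, 0,0,0,0.55,-0.11,0,-1, 0,0,0,0.6,-0.12,0,-1, 0,0,0,0.6,-0.12,0,-1]'
python3 -m inch '[0,0,0,0.05,-0.01,0,-1, 0,0,0,0.1,-0.02,0,-1, 0,0,0,0.15,-0.03,0,-1, 0,0,0,0.15,-0.03,0,-1]'
python3 - <<'E'
from h import *
cv2.imwrite("pics/top1.png",robot.grab_frame("top"));f=robot.grab_frame("scene")
cv2.imwrite("pics/s1.png",cv2.resize(f[200:320,200:360],(800,600),interpolation=cv2.INTER_CUBIC))
E
```

```text
time_s: 2.35
ee_pos: [392.3, -137.1, 300.8]
eef_rot: [0.098, 0.995, 0.001, -0.002]
ft_force: [-0.7, 0.5, -1.3]
gripper_width: 0.4
finger_force: 0.0
time_s: 2.68
ee_pos: [391.6, -136.7, 201.1]
eef_rot: [0.098, 0.995, 0.002, -0.004]
ft_force: [-1.4, 0.1, 0.3]
gripper_width: -0.0
finger_force: 0.0
time_s: 3.35
ee_pos: [455.2, -152.2, 205.0]
eef_rot: [0.099, 0.995, -0.0, 0.001]
ft_force: [0.7, -0.3, -0.1]
gripper_width: 0.0
finger_force: 0.0
time_s: 3.68
ee_pos: [469.8, -155.0, 204.8]
eef_rot: [0.099, 0.995, 0.0, 0.001]
ft_force: [0.4, 0.7, 0.7]
gripper_width: 0.3
finger_force: 0.0
```

View pics/s1.png

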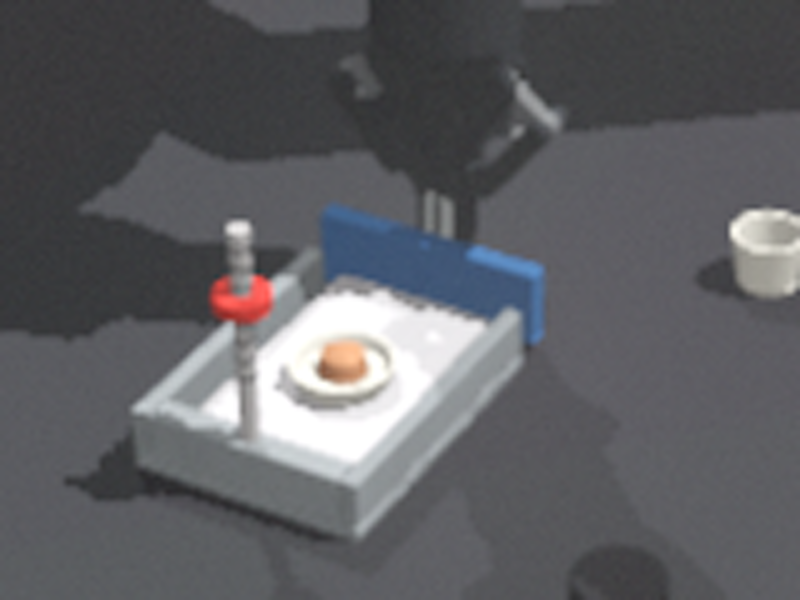

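The carriage is nearly in: the front plate is still slightly off the wall ends. I'll push on in small steps and watch the force.

```bash
python3 -m inch '[0,0,0,0.03,-0.006,0,-1, 0,0,0,0.06,-0.012,0,-1, 0,0,0,0.06,-0.012,0,-1]'
python3 -m inch '[0,0,0,0.03,-0.006,0,-1, 0,0,0,0.03,-0.006,0,-1]'
python3 -m inch '[0,0,0,0.03,-0.006,0,-1, 0,0,0,0.03,-0.006,0,-1]'
```

```text
time_s: 4.03
ee_pos: [475.2, -156.0, 204.7]
eef_rot: [0.099, 0.995, 0.0, 0.0]
ft_force: [-1.0, 0.2, 1.3]
gripper_width: -0.3
finger_force: 0.2
time_s: 4.2
ee_pos: [478.2, -156.6, 204.7]
eef_rot: [0.099, 0.995, 0.0, 0.0]
ft_force: [-0.9, -0.2, -0.2]
gripper_width: -0.1
finger_force: 0.3
time_s: 4.37
ee_pos: [480.8, -157.0, 204.6]
eef_rot: [0.099, 0.995, 0.0, -0.0]
ft_force: [-2.9, -0.5, 1.0]
gripper_width: 0.1
finger_force: 1.3
```

```bash
python3 -m inch '[0,0,0,0.02,-0.004,0,-1, 0,0,0,0.02,-0.004,0,-1, 0,0,0,0.02,-0.004,0,-1]'
python3 -m inch '[0,0,0,0.02,-0.004,0,-1, 0,0,0,0.02,-0.004,0,-1, 0,0,0,0.02,-0.004,0,-1]'
python3 -m inch '[0,0,0,0.02,-0.004,0,-1, 0,0,0,0.02,-0.004,0,-1, 0,0,0,0.02,-0.004,0,-1]'
```

```text
time_s: 4.62
ee_pos: [481.4, -157.0, 204.3]
eef_rot: [0.099, 0.995, 0.0, -0.002]
ft_force: [-8.0, 1.1, 5.1]
gripper_width: -0.2
finger_force: 3.8
time_s: 4.87
ee_pos: [482.0, -157.0, 204.1]
eef_rot: [0.1, 0.995, 0.0, -0.004]
ft_force: [-12.6, 0.8, 7.8]
gripper_width: 0.2
finger_force: 6.3
time_s: 5.12
ee_pos: [482.7, -157.1, 203.8]
eef_rot: [0.1, 0.995, 0.0, -0.006]
ft_force: [-16.6, 0.9, 12.9]
gripper_width: 0.2
finger_force: 8.7
```

The force rises steeply at x≈481 mm, where the geometry puts the stop, so the carriage is home. Next: back off, rise, and check.

```bash
python3 -m inch '[0,0,0,-0.3,0.06,0,-1, 0,0,0,-0.3,0.06,0,-1, 0,0,0,-0.3,0.06,1,-1, 0,0,0,-0.3,0.06,1,-1, 0,0,0,-0.3,0.06,1,-1]'
python3 -m inch '[0,0,0,0,1,1,1, 0,0,0,0,1,1,1, 0,0,0,0,1,1,1, 0,0,0,0,1,1,1, 0,0,0,0,1,1,1]'
python3 -m inch '[0,0,-0.03,0,1,0,1, 0,0,-0.03,0,1,0,1, 0,0,-0.03,0,1,0,1, 0,0,-0.03,0,1,0,1, 0,0,-0.03,0,1,0,1]'
python3 - <<'E'
from h import *
t=robot.grab_frame("top");s=robot.grab_frame("scene")
cv2.imwrite("pics/top2.png",t);cv2.imwrite("pics/scene2.png",s)
def c(i,x,y,w,h): return cv2.resize(i[y:y+h,x:x+w],(400,300),interpolation=cv2.INTER_CUBIC)
cv2.imwrite("pics/z2.png",np.vstack([np.hstack([c(t,320,180,120,90),c(t,160,160,120,90)]),np.hstack([c(s,210,230,120,90),c(s,370,280,120,90)])]))
E
```

```text
time_s: 5.53
ee_pos: [458.3, -152.9, 309.6]
eef_rot: [0.099, 0.995, -0.001, 0.004]
ft_force: [1.5, -0.4, 0.1]
gripper_width: 0.1
finger_force: 0.0
time_s: 5.95
ee_pos: [457.9, -50.4, 408.7]
eef_rot: [0.097, 0.995, -0.0, 0.004]
ft_force: [0.0, -0.0, -0.3]
gripper_width: 60.6
finger_force: 0.0
time_s: 6.37
ee_pos: [457.0, 48.1, 403.9]
eef_rot: [0.145, 0.989, -0.0, -0.0]
ft_force: [-0.0, -0.6, -0.0]
gripper_width: 85.4
finger_force: 0.0
```

View pics/z2.png

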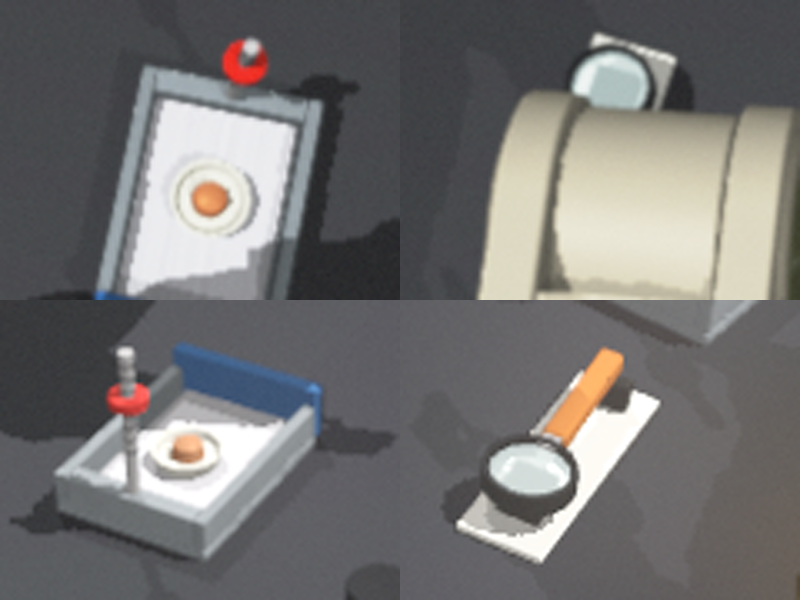

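The carriage sits home: the plate is flush with the wall ends, and the button is at top pixel (383,239.7). Now I'll refine the specimen, loupe and collar by colour.

```bash
cat > seg.py <<'E'
from h import *
def cen(im,x,y,w,h,lo,hi):
    m=cv2.inRange(cv2.cvtColor(im[y:y+h,x:x+w],cv2.COLOR_BGR2HSV),lo,hi)
    n,l,st,c=cv2.connectedComponentsWithStats(m);k=1+st[1:,4].argmax();ys,xs=np.where(l==k)
    return c[k]+[x,y],st[k,4],np.c_[xs+x,ys+y]
E
python3 - <<'E'
from seg import *
t0,t,s=[cv2.imread(f"pics/{n}.png") for n in("top0","top2","scene2")]
OR=((3,110,90),(22,255,255));RED=((0,180,120),(3,255,255))
a=cen(t,365,220,40,40,*OR);b=cen(s,250,260,40,40,*OR)
print("button",a[:2],b[:2],"top@31",at("top",[a[0]],32),"scene@31",at("scene",[b[0]],31))
a=cen(t,380,180,30,35,*RED);b=cen(s,235,245,30,30,*RED);print("collar",a[:2],b[:2])
from scipy.optimize import least_squares
r=least_squares(lambda q:np.concatenate([proj("top",q+[0,0,2])[0]-a[0],proj("scene",q)[0]-b[0]]),[651,-191,111]);print(r.x,r.fun)
a=cen(t0,190,190,50,60,*OR);d=np.linalg.svd(a[2]-a[0])[2][0] if 0 else np.linalg.eigh(np.cov(a[2].T))[1][:,1]
w=at("top",[a[0],a[0]+10*d,a[0]-10*d],43);v=w[1]-w[2];print("handle",a[:2],w[0],np.arctan(v[1]/v[0]))
b=cen(s,410,290,40,50,*OR);print("handle scene",b[:2],at("scene",[b[0]],42))
print("lens top@44",at("top",[(223.1,186.0)],44),"scene@36",at("scene",[(370+130/3.333-.5,280+168/3.333-.5)],37))
E
```

```text
button (array([382.55844156, 239.25974026]), np.int32(77)) (array([265.68965517, 275.79310345]), np.int32(29)) top@31 [[ 579.48066632 -177.6666394    32.        ]] scene@31 [[ 595.70936271 -171.10682226   31.        ]]
collar (array([392.45348837, 199.58139535]), np.int32(86)) (array([248., 263.]), np.int32(1))
[ 651.38274116 -192.35332965  100.90756064] [-0.33953082  0.10233772 -0.37154101 -0.0610569 ]
handle (array([210.34302326, 221.10465116]), np.int32(344)) [616.87016036 206.71014784  43.        ] -0.2947337726769584
handle scene (array([425.48828125, 308.06640625]), np.int32(256)) [[625.02991893 211.42403853  42.        ]]
lens top@44 [[698.01539589 181.0805039   44.        ]] scene@36 [[702.65088967 185.7813      37.        ]]
```

```bash
python3 -m inch '[0,0,0,0.91,0.765,0,1, 0,0,0,0.91,0.765,0,1, 0,0,0,0.91,0.765,0,1, 0,0,0,0.91,0.765,0,1]'
python3 -m inch '[0,0,0,0.91,0.765,0,1, 0,0,0,0.91,0.765,0,1, 0,0,0,0.91,0.765,0,1, 0,0,0,0.91,0.765,0,1, 0,0,0,0.91,0.765,0,1]'
python3 -m inch '[0,0,0,0,0,-1,1, 0,0,0,0,0,-1,1, 0,0,0,0,0,-1,1, 0,0,0,0,0,-1,1, 0,0,0,0,0,-1,1, 0,0,0,0,0,-1,1]'
python3 - <<'E'
from h import *
s=robot.grab_frame("scene");o=robot.get_obs();print(o["ee_pos"],o["joints"])
cv2.imwrite("pics/s3.png",cv2.resize(s[230:350,350:510],(640,480),interpolation=cv2.INTER_CUBIC))
E
```

```text
time_s: 6.8
ee_pos: [552.3, 125.4, 402.8]
eef_rot: [0.146, 0.989, 0.001, 0.001]
ft_force: [0.5, -1.1, 0.3]
gripper_width: 85.5
finger_force: 0.0
time_s: 7.22
ee_pos: [640.4, 200.0, 402.1]
eef_rot: [0.146, 0.989, -0.001, -0.001]
ft_force: [0.2, -0.5, -0.2]
gripper_width: 85.6
finger_force: 0.0
time_s: 7.72
ee_pos: [639.2, 199.7, 307.3]
eef_rot: [0.147, 0.989, 0.001, 0.001]
ft_force: [0.8, 0.0, 0.9]
gripper_width: 85.4
finger_force: 0.0
[639.52819364 199.98162142 307.82578281] [ 1.83396668e-01  5.34558206e-01  1.44606114e-01  1.17626060e+00
 -2.40686664e-05  4.77554175e-01]
```

View pics/s3.png

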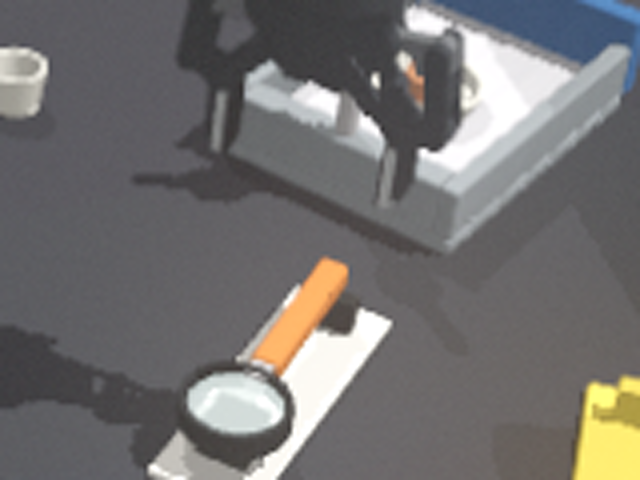

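The open fingers stand either side of the handle line, tips at about (405,266) and (447,279) in the full image. I'll check the alignment by projection before going down.

```bash
python3 - <<'E'
from h import *
y=np.array([.287,.958,0]);g=np.array([639.5,200,0])
for z in(140,148):print(proj("scene",[g+y*42+[0,0,z],g-y*42+[0,0,z]]).round(1).tolist())
E
python3 -m inch '[0,0,0,0,0,-0.6,1, 0,0,0,0,0,-0.6,1, 0,0,0,0,0,-0.6,1, 0,0,0,0,0,-0.6,1]'
python3 -m inch '[0,0,0,0,0,-0.2,1, 0,0,0,0,0,-0.4,1, 0,0,0,0,0,-0.53,1, 0,0,0,0,0,-0.53,1, 0,0,0,0,0,-0.53,1, 0,0,0,0,0,-0.53,1]'
```

```text
[[443.2, 281.2], [406.3, 268.4]]
[[443.7, 278.1], [406.6, 265.3]]
time_s: 8.1
ee_pos: [639.0, 200.6, 245.9]
eef_rot: [0.146, 0.989, 0.0, 0.0]
ft_force: [1.1, 0.3, 0.4]
gripper_width: 85.1
finger_force: 0.0
time_s: 8.6
ee_pos: [640.1, 201.0, 194.6]
eef_rot: [0.146, 0.989, 0.001, 0.002]
ft_force: [-0.5, -0.8, -0.6]
gripper_width: 85.5
finger_force: 0.0
```

```bash
python3 -m inch '[0,0,0,0,0,-0.05,1, 0,0,0,0,0,-0.05,0.2, 0,0,0,0,0,-0.05,-1, 0,0,0,0,0,-0.05,-1, 0,0,0,0,0,-0.05,-1, 0,0,0,0,0,-0.05,-1, 0,0,0,0,0,-0.05,-1, 0,0,0,0,0,-0.05,-1]' 70
python3 -m inch '[0,0,0,0,0,0,-1, 0,0,0,0,0,0,-1, 0,0,0,0,0,0,-1, 0,0,0,0,0,0,-1]' 70
```

```text
time_s: 9.27
ee_pos: [639.0, 200.8, 187.0]
eef_rot: [0.146, 0.989, 0.0, 0.0]
ft_force: [-0.9, 0.2, 1.4]
gripper_width: 16.8
finger_force: 68.2
time_s: 9.6
ee_pos: [639.0, 200.8, 186.9]
eef_rot: [0.146, 0.989, 0.0, 0.0]
ft_force: [0.5, 0.2, 2.6]
gripper_width: 17.2
finger_force: 68.3
```

```bash
python3 -m inch '[0,0,0,0,0,0.1,-1, 0,0,0,0,0,0.25,-1, 0,0,0,0,0,0.4,-1, 0,0,0,0,0,0.6,-1, 0,0,0,0,0,0.8,-1, 0,0,0,0,0,1,-1]'
python3 -m inch '[0,0,0,0,0,0.2,-1, 0,0,0,0,0,0.4,-1, 0,0,0,0,0,0.6,-1, 0,0,0,0,0,0.6,-1, 0,0,0,0,0,0.6,-1, 0,0,0,0,0,0.6,-1]'
python3 - <<'E'
from h import *
s=robot.grab_frame("scene");t=robot.grab_frame("top")
o=robot.get_obs();print(o["ee_pos"],o["gripper_width"],o["wrist_torque"])
cv2.imwrite("pics/s4.png",np.hstack([cv2.resize(s[200:320,350:470],(400,400)),cv2.resize(t[130:250,160:280],(400,400))]))
E
```

```text
time_s: 10.1
ee_pos: [638.5, 200.6, 287.6]
eef_rot: [0.146, 0.989, -0.0, -0.001]
ft_force: [0.8, -1.0, -1.0]
gripper_width: 16.9
finger_force: 68.2
time_s: 10.6
ee_pos: [638.5, 200.7, 345.8]
eef_rot: [0.146, 0.989, -0.0, -0.001]
ft_force: [-0.1, -0.9, -1.5]
gripper_width: 17.2
finger_force: 68.2
[638.35144644 200.61211428 344.89204884] 16.797675734096657 [-0.00072342 -0.01321333  0.06848385]
```

View pics/s4.png

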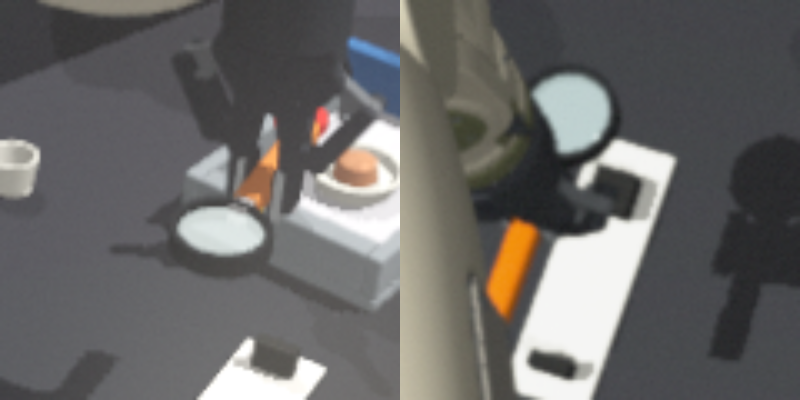

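Run:
```python
from seg import *
from scipy.optimize import least_squares
T=(160+171/3.333-.5,130+115/3.333-.5);S=(350+221/3.333-.5,200+231/3.333-.5)
r=least_squares(lambda q:np.concatenate([proj("top",q+[0,0,8])[0]-T,proj("scene",q)[0]-S]),[719,177,195]);print("lens tri",r.x,r.fun)
print("top@203",at("top",[T],203),"scene@195",at("scene",[S],195))
t,s,s0=[cv2.imread(f"pics/{n}.png") for n in("top2","scene2","scene0")]
RED=((0,150,80),(6,255,255));R2=((170,120,80),(180,255,255))
def red(im,x,y,w,h):
    c=im[y:y+h,x:x+w].astype(int);m=(c[...,2]>110)&(c[...,1]<.45*c[...,2])&(c[...,0]<.45*c[...,2]);ys,xs=np.where(m);return np.array([(xs.min()+xs.max())/2+x,(ys.min()+ys.max())/2+y]),m.sum(),np.ptp(xs),np.ptp(ys)
a=red(t,375,180,35,35);b=red(s,235,245,30,30);print(a,b)
print("post xy top@115",at("top",[a[0]],115))
r=least_squares(lambda q:np.concatenate([proj("top",q+[0,0,3])[0]-a[0],proj("scene",q)[0]-b[0]]),[651,-191,111]);print("collar",r.x,r.fun)
# height relative to post top and base in scene only, given post xy
for z in(34,105,111,117,150):print(z,proj("scene",[(651.2,-191.3,z)]).round(1))
```

```text
lens tri [697.16536794 181.85697985 190.35422309] [-1.28006638  0.16981039 -1.28015509  0.07250222]
top@203 [[695.94414184 178.34070584 203.        ]] scene@195 [[702.93959515 184.7126789  195.        ]]
(array([393., 198.]), np.int64(101), np.int64(12), np.int64(12)) (array([247.5, 259. ]), np.int64(71), np.int64(11), np.int64(8))
post xy top@115 [[ 651.75200291 -192.89421511  115.        ]]
collar [ 651.64744953 -192.49400921  111.90867312] [-0.19293335  0.05834395 -0.21216938 -0.03520145]
34 [[249.5 286.7]]
105 [[248.  261.5]]
111 [[247.9 259.3]]
117 [[247.7 257.1]]
150 [[247.  244.7]]
```

```bash
python3 -m inch '[0,0,0,-0.02,-0.06,0,-1, 0,0,0,-0.06,-0.18,0,-1, 0,0,0,-0.1,-0.3,0,-1, 0,0,0,-0.14,-0.43,0,-1, 0,0,0,-0.18,-0.55,0,-1, 0,0,0,-0.22,-0.67,0,-1, 0,0,0,-0.26,-0.8,0,-1, 0,0,0,-0.29,-0.9,0,-1]'
python3 -m inch '[0,0,0,-0.04,-0.12,0,-1, 0,0,0,-0.08,-0.24,0,-1, 0,0,0,-0.12,-0.36,0,-1, 0,0,0,-0.16,-0.48,0,-1, 0,0,0,-0.2,-0.6,0,-1, 0,0,0,-0.24,-0.72,0,-1, 0,0,0,-0.28,-0.84,0,-1, 0,0,0,-0.29,-0.9,0,-1]'
python3 -m inch '[0,0,0,-0.04,-0.12,0,-1, 0,0,0,-0.08,-0.24,0,-1, 0,0,0,-0.12,-0.36,0,-1, 0,0,0,-0.16,-0.48,0,-1, 0,0,0,-0.2,-0.6,0,-1, 0,0,0,-0.24,-0.72,0,-1, 0,0,0,-0.28,-0.84,0,-1, 0,0,0,-0.29,-0.9,0,-1]'
python3 -m inch '[0,0,0,-0.04,-0.12,0,-1, 0,0,0,-0.08,-0.24,0,-1, 0,0,0,-0.12,-0.36,0,-1, 0,0,0,-0.16,-0.48,0,-1, 0,0,0,-0.2,-0.6,0,-1, 0,0,0,-0.24,-0.72,0,-1, 0,0,0,-0.28,-0.84,0,-1, 0,0,0,-0.3,-0.88,0,-1]'
python3 -m inch '[0,0,0,0,0,-0.05,-1, 0,0,0,0,0,-0.15,-1, 0,0,0,0,0,-0.25,-1, 0,0,0,0,0,-0.35,-1, 0,0,0,0,0,-0.4,-1, 0,0,0,0,0,-0.4,-1, 0,0,0,0,0,-0.4,-1, 0,0,0,0,0,-0.4,-1]'
python3 - <<'E'
from h import *
s=robot.grab_frame("scene");t=robot.grab_frame("top")
cv2.imwrite("pics/top5.png",t);cv2.imwrite("pics/scene5.png",s)
o=robot.get_obs();print(o["ee_pos"],o["gripper_width"])
cv2.imwrite("pics/s5.png",np.hstack([cv2.resize(s[200:320,210:330],(400,400),interpolation=2),cv2.resize(t[160:280,320:440],(400,400),interpolation=2)]))
E
```

```text
time_s: 11.37
ee_pos: [609.3, 108.8, 347.0]
eef_rot: [0.147, 0.989, -0.0, 0.0]
ft_force: [0.4, 0.3, -1.1]
gripper_width: 16.8
finger_force: 68.2
time_s: 12.03
ee_pos: [580.2, 19.0, 346.8]
eef_rot: [0.147, 0.989, -0.0, -0.0]
ft_force: [0.0, 0.2, -1.1]
gripper_width: 16.8
finger_force: 68.2
time_s: 12.7
ee_pos: [551.2, -71.0, 346.8]
eef_rot: [0.147, 0.989, -0.0, -0.0]
ft_force: [0.3, 0.5, -0.5]
gripper_width: 17.0
finger_force: 68.3
time_s: 13.37
ee_pos: [521.3, -159.2, 346.7]
eef_rot: [0.147, 0.989, -0.0, 0.0]
ft_force: [1.3, 0.6, -1.0]
gripper_width: 16.4
finger_force: 68.3
time_s: 14.03
ee_pos: [522.1, -157.1, 306.9]
eef_rot: [0.146, 0.989, 0.0, 0.0]
ft_force: [-0.0, 0.1, -1.4]
gripper_width: 16.9
finger_force: 68.3
[ 522.13088932 -157.28247804  307.26645897] 16.70010028936339
```

View pics/s5.png

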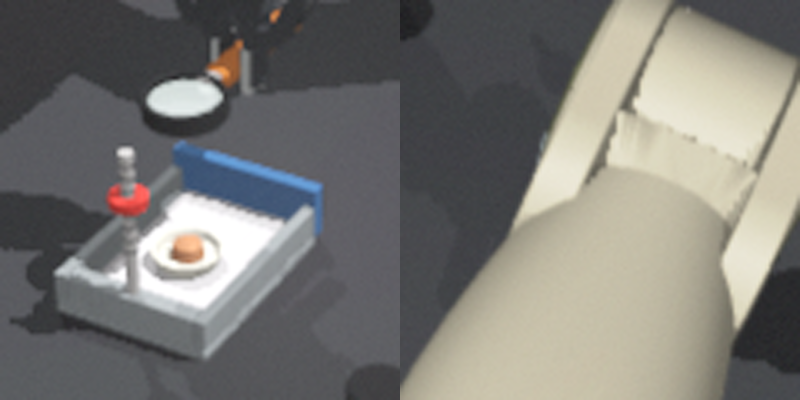

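The lens is at about (265,229.5) in the scene view, above the carriage, with the post clear. The top view is blocked by the arm. Checking against the projection, then lowering.

```bash
python3 - <<'E'
from h import *
print(proj("scene",[(580.8,-177.2,156),(580,-177.3,34),(651.5,-192.3,111.5)]).round(1),at("scene",[(265,229.5)],156))
# ring outline prediction for a level ring
a=np.linspace(0,2*np.pi,60)
for z in(148,164):
    q=proj("scene",np.c_[580.8+31*np.cos(a),-177.2+31*np.sin(a),0*a+z]);print(q.min(0).round(1),q.max(0).round(1))
E
python3 -m inch '[0,0,0,0,0,-0.06,-1, 0,0,0,0,0,-0.14,-1, 0,0,0,0,0,-0.22,-1, 0,0,0,0,0,-0.3,-1, 0,0,0,0,0,-0.38,-1, 0,0,0,0,0,-0.44,-1, 0,0,0,0,0,-0.44,-1, 0,0,0,0,0,-0.44,-1]'
python3 - <<'E'
from h import *
s=robot.grab_frame("scene");cv2.imwrite("pics/scene6.png",s)
o=robot.get_obs();print(o["ee_pos"],o["gripper_width"])
cv2.imwrite("pics/s6.png",cv2.resize(s[225:300,220:320],(800,600),interpolation=2))
E
```

```text
[[263.6 227.5]
 [265.4 270.7]
 [247.4 259.1]] [[ 588.25031186 -171.07116755  156.        ]]
[250.2 223.5] [277.2 237.6]
[249.9 217.6] [277.  231.6]
time_s: 14.8
ee_pos: [521.6, -157.2, 262.1]
eef_rot: [0.146, 0.989, 0.0, -0.001]
ft_force: [0.8, -0.7, -0.4]
gripper_width: 16.9
finger_force: 68.3
[ 521.85742863 -157.2985547   262.59608423] 17.108344429821535
```

View pics/s6.png

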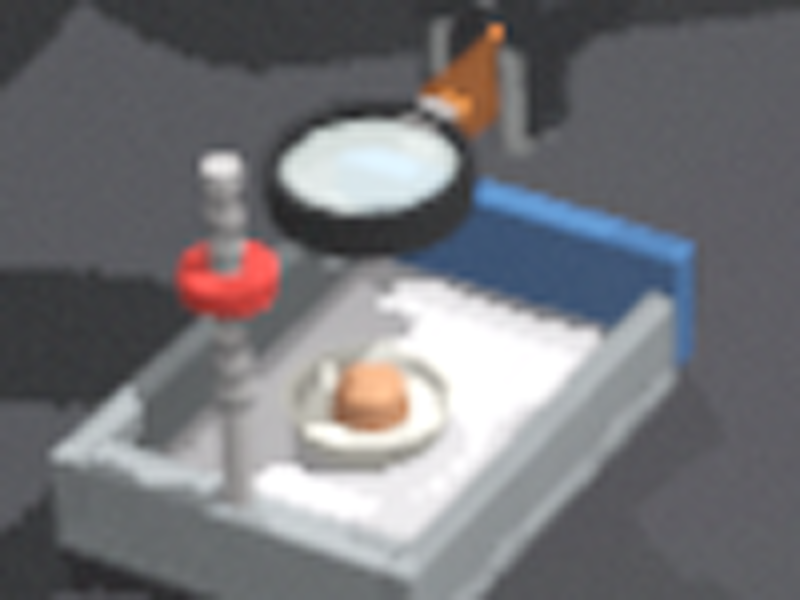

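Run:
```python
from h import *
a=np.linspace(0,2*np.pi,90)
def box(x,y,r,z0,z1):
    q=np.vstack([proj("scene",np.c_[x+r*np.cos(a),y+r*np.sin(a),0*a+z]) for z in(z0,z1)])
    return ((np.r_[q.min(0),q.max(0)]+.5-[220,225,220,225])*8).round()
print("ring",box(580.6,-177.2,31,103.5,119.5),"obs 266 102 476 258")
print("button",box(580,-177.3,13,22,34),"obs 333 360 409 432")
print("collar",box(651.5,-192.3,14,107.5,115.5),"obs 177 238 280 320")
print("dish",box(580,-177.3,27,16,22),"obs 288 345 448 470")
for d in((10,0),(0,10)):print("ring shift",d,box(580.6+d[0],-177.2+d[1],31,103.5,119.5))
print("ring dz10",box(580.6,-177.2,31,113.5,129.5))
```

```text
ring [250.  74. 465. 236.] obs 266 102 476 258
button [324. 345. 411. 427.] obs 333 360 409 432
collar [172. 237. 274. 317.] obs 177 238 280 320
dish [279. 350. 458. 471.] obs 288 345 448 470
ring shift (10, 0) [238.  92. 454. 254.]
ring shift (0, 10) [283.  79. 497. 241.]
ring dz10 [249.  46. 464. 207.]
```

Relative to the stand, the scene view puts the ring a few mm too far in +x and +y. I'll fit the stand and ring from this one view, since comparing them locally cancels the calibration bias.

Run:
```python
from h import *
from scipy.optimize import least_squares
C=lambda x,y:np.array((220+x/8-.5,225+y/8-.5))
o=[(C(54,457),(80,-62,34)),(C(413,572),(80,62,34)),(C(693,242),(-92,62,48)),(C(680,260),(-80,62,48)),(C(221,160),(72,0,150)),(C(668,292),(-80,62,34))]
def f(q):
    c,s=np.cos(q[2]),np.sin(q[2])
    return np.concatenate([proj("scene",[(q[0]+c*p[0]-s*p[1],q[1]+s*p[0]+c*p[1],p[2])])[0]-u for u,p in o])
r=least_squares(f,[580,-177,-.2],x_scale=[10,10,.1],loss='soft_l1');print("stand scene-only",r.x,(f(r.x)*8).reshape(-1,2).round().tolist())
a=np.linspace(0,2*np.pi,120)
s=cv2.imread("pics/scene6.png")
def box(x,y,rr,z0,z1):
    q=np.vstack([proj("scene",np.c_[x+rr*np.cos(a),y+rr*np.sin(a),0*a+z]) for z in(z0,z1)]);return (np.r_[q.min(0),q.max(0)]+.5-[220,225,220,225])*8
for z in (108,111.4):
    g=lambda q:box(q[0],q[1],31,z-8,z+8)-[266,102,476,258]
    k=least_squares(g,[585,-172],x_scale=[10,10]);print("ring",z,k.x,g(k.x).round())
g=lambda q:box(q[0],q[1],13,24,34)-[333,360,409,432]
k=least_squares(g,[585,-172],x_scale=[10,10]);print("button",k.x,g(k.x).round())
print("collar h at stand post:")
c,sn=np.cos(r.x[2]),np.sin(r.x[2]);px,py=r.x[0]+72*c,r.x[1]+72*sn
g=lambda q:box(px,py,14,q[0]-4,q[0]+4)-[177,238,280,320]
k=least_squares(g,[110]);print(k.x,g(k.x).round())
```

```text
stand scene-only [ 5.81263906e+02 -1.76173941e+02 -1.98903346e-01] [[-6.0, -3.0], [0.0, 4.0], [1.0, -5.0], [-4.0, -4.0], [1.0, 3.0], [8.0, 2.0]]
ring 108 [ 586.90189772 -170.93938265] [-3. -4.  3.  3.]
ring 111.4 [ 591.77441314 -169.1151885 ] [-3. -4.  3.  3.]
button [ 585.86743111 -174.11887381] [-6. -3.  6.  3.]
collar h at stand post:
[111.42956869] [ 1.  1. -0. -1.]
```

Run:
```python
from h import *
def glass(im,seed,th=125):
    m=(cv2.GaussianBlur(im,(3,3),0).min(2)>th).astype(np.uint8);n,l,st,c=cv2.connectedComponentsWithStats(m,connectivity=4)
    k=l[int(seed[1]),int(seed[0])];x,y,w,h,A=st[k];return c[k],(x,y,w,h,A)
s4=cv2.imread("pics/s4.png")[:,:400]
t0=cv2.imread("pics/top0.png")
for n,im,seed,z,tcp in (("rest",cv2.imread("pics/scene0.png"),(409,331),36,(639,200.8)),("rest2",cv2.imread("pics/scene2.png"),(409,331),36,(639,200.8)),("lift",s4,(221,231),194,(638.4,200.6)),("s5",cv2.imread("pics/scene5.png"),(265,230),156.2,(522.1,-157.2)),("s6",cv2.imread("pics/scene6.png"),(266,246),111.5,(521.8,-157.3))):
  for th in(110,130):
    c,b=glass(im,seed,th)
    if n=="lift": c=(c+.5)/3.3333-.5+np.array([350,200])
    w=at("scene",[c],z)[0];print(n,th,c.round(2),b,w.round(1),"off",(w[:2]-tcp).round(1))
```

```text
rest 110 [416.96 330.88] (np.int32(386), np.int32(300), np.int32(63), np.int32(60), np.int32(1391)) [699.6 203.4  36. ] off [60.6  2.6]
rest 130 [410.36 326.61] (np.int32(397), np.int32(301), np.int32(29), np.int32(38), np.int32(391)) [689.7 187.9  36. ] off [ 50.7 -12.9]
rest2 110 [410.87 325.52] (np.int32(396), np.int32(300), np.int32(31), np.int32(39), np.int32(454)) [685.8 188.5  36. ] off [ 46.8 -12.3]
rest2 130 [408.63 330.38] (np.int32(397), np.int32(323), np.int32(24), np.int32(16), np.int32(307)) [702.9 186.2  36. ] off [ 63.9 -14.6]
lift 110 [416.06 268.75] (np.int32(176), np.int32(203), np.int32(91), np.int32(54), np.int32(3624)) [701.1 185.1 194. ] off [ 62.7 -15.5]
lift 130 [416.03 268.77] (np.int32(177), np.int32(205), np.int32(88), np.int32(51), np.int32(3379)) [701.2 185.  194. ] off [ 62.8 -15.6]
s5 110 [265.55 228.51] (np.int32(254), np.int32(221), np.int32(23), np.int32(14), np.int32(229)) [ 584.1 -171.2  156.2] off [ 62. -14.]
s5 130 [264.84 228.98] (np.int32(254), np.int32(224), np.int32(23), np.int32(11), np.int32(202)) [ 586.5 -172.1  156.2] off [ 64.4 -14.9]
s6 110 [266.3  244.86] (np.int32(255), np.int32(237), np.int32(22), np.int32(15), np.int32(235)) [ 583.8 -171.   111.5] off [ 62.  -13.7]
s6 130 [265.69 245.24] (np.int32(255), np.int32(240), np.int32(22), np.int32(12), np.int32(205)) [ 585.8 -171.8  111.5] off [ 64.  -14.5]
```

The lens offset from the tool is the same at rest, lifted and now, so the loupe has not sagged and its height is right (≈111.4 mm, collar ≈111.5 mm). The position estimates put the lens about 3–8 mm too far in +x and 1–4 mm in +y. I'll correct by (−5, −2, +1) mm and check.

```bash
python3 -m inch '[0,0,0,-0.02,-0.01,0.005,-1, 0,0,0,-0.05,-0.02,0.01,-1, 0,0,0,-0.05,-0.02,0.01,-1, 0,0,0,-0.05,-0.02,0.01,-1, 0,0,0,-0.05,-0.02,0.01,-1, 0,0,0,-0.05,-0.02,0.01,-1]'
python3 - <<'E'
from h import *
s=robot.grab_frame("scene");cv2.imwrite("pics/scene7.png",s)
o=robot.get_obs();print(o["ee_pos"],o["gripper_width"],o["dq"].round(3))
a=np.linspace(0,2*np.pi,90);x=cv2.resize(s[225:300,220:320],(800,600),interpolation=2)
def dr(X,Y,r,z,c):
    q=(proj("scene",np.c_[X+r*np.cos(a),Y+r*np.sin(a),0*a+z])+.5-[220,225])*8;cv2.polylines(x,[q.astype(np.int32)],True,c,1)
for z in(103.5,111.5,119.5):dr(581,-176.5,31,z,(0,255,0))
dr(581,-176.5,13,34,(255,0,255));dr(581,-176.5,27,22,(255,255,0));dr(651.5,-191,14,111.5,(0,255,255))
cv2.imwrite("pics/s7.png",x)
E
```

```text
time_s: 15.35
ee_pos: [516.9, -159.3, 263.9]
eef_rot: [0.146, 0.989, -0.0, 0.0]
ft_force: [-0.1, 0.6, -0.7]
gripper_width: 16.8
finger_force: 68.3
[ 516.91127305 -159.29022417  263.85167125] 17.2684772356583 [ 0.001  0.002 -0.    -0.001 -0.    -0.001]
```

View pics/s7.png

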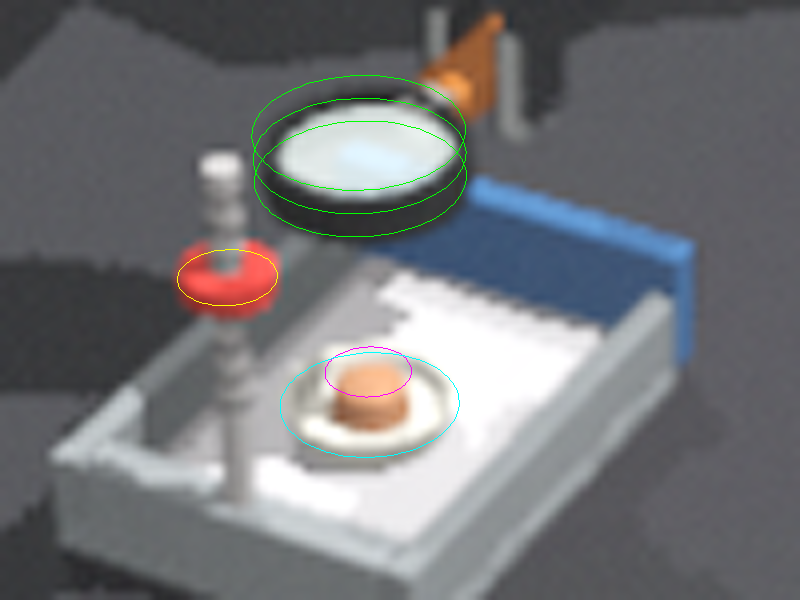

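The predicted ring at the target now nearly matches the real one: bottom edge ~237 in both, about 9 crop px to the right, or 2 mm in +y. One last −2 mm trim in y, let it settle, then hand in.

```bash
python3 -m inch '[0,0,0,0,-0.02,0,-1, 0,0,0,0,-0.02,0,-1, 0,0,0,0,-0.02,0,-1, 0,0,0,0,-0.02,0,-1, 0,0,0,0,-0.02,0,-1, 0,0,0,0,-0.02,0,-1, 0,0,0,0,-0.02,0,-1, 0,0,0,0,-0.02,0,-1]'
python3 - <<'E'
from station import robot
print(robot.hand_in())
E
```

```text
time_s: 16.07
ee_pos: [516.9, -161.2, 263.7]
eef_rot: [0.146, 0.989, 0.0, 0.0]
ft_force: [-0.7, 1.0, -1.4]
gripper_width: 16.8
finger_force: 68.3
the job is handed in; nothing more can be done
None
```

I pushed the carriage home and handed the job in at about 16 s with the loupe held level over the specimen at collar height; the verdict was not shown, and my two cameras disagreed by several mm on the lens position, so the 10 mm centring is likely but not certain.

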